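# Lock the cover into the titration cell's bayonet collar

### The arm

A 6-joint arm with a two-finger parallel gripper is mounted at the origin on the work surface. World frame = base frame: x ahead of the robot, y to its left, z up, the work surface at z = 0. Lengths are in mm, angles in rad, forces in N, time in s.
With the tool pointing down it reaches from about 275 to 750 mm from the base axis. Payload 10.2 kg.
Tool frame: the origin (TCP) lies at the very end of the fingers, on their centre line; the grasp point (between the pads) lies 19 mm behind it (ctrl.pinch_z is the distance from the TCP to the grasp point, in mm); y points along the fingers, z is the direction in which the jaws open and shut, and the axes are right-handed (so a half turn about y gives the same grasp; the last joint's range is limited). The gripper opens to 85 mm and grips with 20 to 120 N. Pads are 22 mm wide; open, the fingers measure 114 mm over their backs; the gripper's body (76 mm by 85 mm) begins 54 mm behind the grasp point. The pads swing forward as they close: fully open they stand 13 mm farther back than shut.
Start: joints at [-1.397, 0.313, 1.498, -0, 1.331, -0.223], TCP at [202.884, -484.22, 231.294] pointing down, gripper open.
Joint ranges: [-2.94, 2.94], [-0.97, 2.17], [0.19, 2.56], [-1.23, 4.37], [0.02, 3.11], [-2.88, 2.88]. Speed limits (rad/s): [2.39, 2.39, 3.01, 3.14, 3.14, 3.14].

### API

Orientations are given as a unit quaternion [w, x, y, z].
In Python, from rig import sense, eyes, ctrl gives the robot as it stands. The module is installed in compiled form; this text tells all that it offers.
- The arm moves only by the shell command python3 -m handwheel 'ROWS' [FORCE]. ROWS is JSON, a list of rows, each an object of numbers: "grip": the finger opening in mm, from 0 to 85.4; "tx", "ty", "tz": the shift along the tool's x, y, z in mm; "wx", "wy", "wz": the turn, a rotation vector about the tool's x, y, z in rad. In form: [{"grip": .., "tx": .., "ty": .., "tz": .., "wx": .., "wy": .., "wz": ..}, ...]. A call has 1 to 10 rows; each row shifts and turns the commanded pose from where the row before left it, along the tool's axes as they then stand; what a row does not reach is not made up. A row lasts 1/12 s, in which the tool goes at most 41.7 mm and 7.16 degrees, less where a joint would pass 70% of its speed; a pose out of reach is approached as far as the arm can. A call is refused whole if a number of a shift passes 41.7 or a number of a turn 0.125, either way. A call with a gripper value outside its range is refused whole. The fingers move at their own pace and stop on an object; FORCE is the grip in N (left out, the last holds). Time passes only in rows, so rows that do not move let the fingers close. It gives the time, the measured TCP pose, the force and the opening at its end, in the units of the state.
- sense(): the state, without advancing time (a new reading comes with each control period).
- eyes.capture(name): name is "side" or "top"; returns a dict with "pixels" (420x560x3 uint8, red, green, blue), "mtx" (3x3 intrinsics, pixels), "dist" ([k1, k2, p1, p2, k3] as OpenCV has them; the pictures are not rectified), "R" (3x3) and "t" (3): a world point X has camera coordinates R X + t. Camera axes: x right, y down, z forward; pixel columns grow to the right and rows downward; lengths in mm; the calibration is good to about 2 mm. A picture is of the moment at which its call begins. There is no depth.
- ctrl.finish_job(): hands the job in, once; it reports no verdict.
The state is a dict: "time_s": time; "joints": joint angles; "dq": joint speeds; "tau": joint torques, N m; "eef_pos": TCP position; "ee_rot": TCP orientation; "force": force on the tool from outside, world axes, zero at the start; "wrist_torque": the same for the moment, N m; "grip_width": opening from 0.0 (shut) to 1.0 (fully open).
Only numpy, scipy, OpenCV 4.12 (cv2) and the standard library are available. Lean on these libraries where they do the work, as an engineer would, in place of code of your own. Each camera call takes 0.05 s, during which the arm holds its last target.

### The job

Close the titration cell on the stirrer: pick up the full-size white cover with the two side lugs by its handle, lower it into the cell's collar with its lugs in the two gaps, and turn it clockwise (seen from above) as far as it goes, so that the ramps pull it down tight. Then let go, leaving it locked; leave the plain cover and the small cover where they are.

Things in the scene. Friction and masses are not known exactly. Their poses are not given: they have to be found in the camera images.
- cover: Right cover, loose, 0.2 kg, white plastic: disc 66 mm across, 12 thick, two opposite lugs (16 wide, 8 thick, flush with the underside) to 104 mm overall, upright bar handle 14 thick, 66 long (46 below 30 mm height), its top 60 mm above the underside. Stands on the bench. Origin: centre of underside; x along handle and lugs, z up; half-turn symmetric. Its lugs end up under the collar's tabs.
- collar (a point): Axis of the fixed black bayonet collar (130 mm across, on a glass jar on an ivory stirrer) at the cover's locked underside height, 135 mm above bench; rim 20 higher. x: out of the rear gap (two 75 deg gaps, at the stirrer's knob face and opposite; steel tabs between). Sprung seat 4 mm above locked, 1.8 N/mm: press to locked height, turn clockwise (yaw falls): ramps 25-50 deg, stop 75. Entry +-20.
- plain_cover: Bystander, leave alone: white cover 86 mm across, 12 thick, with the same bar handle (top at 60 mm) but no lugs. Origin: centre of its underside, x along its handle.
- small_cover: Bystander, leave alone: small white cover, disc 44 mm across, two lugs to 64 mm overall, bar handle 44 mm long, 50 mm high. Origin: centre of its underside, x along its handle.
There are look-alikes about, which are no part of the job. What is shaped like the cover but turquoise is not meant.

How it is judged (in metres and radians):
At the end, for the whole second after the job is handed in: The cover is at rest in the collar, its centre within 12 mm of the collar's axis and level within 6 degrees, its underside less than 2 mm above the locked height (and not 5 mm below it), turned at least 40 degrees from the gaps' middle line (the stop is at about 75 degrees) (z of cover in the frame of collar between -0.005 and 0.002 m and horizontal distance between cover and collar below 0.012 m and angle between the x axis of cover and the x axis of collar, either way round above 0.7 rad and angle between cover's own z axis and vertical below 0.1 rad and linear speed of cover below 0.02 m/s); the robot touches nothing.
It fails at once if the plain cover is shifted by more than 40 mm (distance of plain_cover from where it was at the start of the episode above 0.04 m).
It fails at once if the small cover is shifted by more than 40 mm (distance of small_cover from where it was at the start of the episode above 0.04 m).
It also fails if it takes over 48 s, if anything falls off the work surface, if the arm or the gripper's body presses on something with over 40 N, if the wrist force passes 120 N, or if a joint passes its speed limit or range.

## Working session

There is one attempt and no reset: what is moved stays moved. The work goes in short steps, Python scripts to look and compute and a shell command to move; the robot and the scene stay as the last step left them, time stands still between calls to the robot, and variables do not carry over. Pictures are saved under pics/ and viewed, and the job is handed in when it is done.

```bash
mkdir -p pics
cat > h.py <<'E'
import numpy as np, cv2
from rig import sense, eyes, ctrl
def cap(n,f):
    c=eyes.capture(n); cv2.imwrite('pics/'+f,c['pixels'][:,:,::-1]); np.savez('pics/'+f[:-4]+'.npz',**{k:np.array(v) for k,v in c.items()}); return c
def ray(c,u,v):
    p=cv2.undistortPoints(np.array([[[u,v]]],float),np.array(c['mtx'],float),np.array(c['dist'],float))[0,0]
    R=np.array(c['R']);t=np.array(c['t']).ravel()
    return -R.T@t, R.T@np.array([p[0],p[1],1.])
def onz(c,u,v,z):
    o,d=ray(c,u,v); return o+d*(z-o[2])/d[2]
def proj(c,X):
    r,_=cv2.Rodrigues(np.array(c['R'],float)); return cv2.projectPoints(np.array(X,float).reshape(-1,1,3),r,np.array(c['t'],float).reshape(3,1),np.array(c['mtx'],float),np.array(c['dist'],float))[0].reshape(-1,2)
def load(f): return dict(np.load('pics/'+f+'.npz'))
E
python3 - <<'E'
from h import *
for n in('side','top'):
    c=cap(n,n+'0.png'); print(n,-np.array(c['R']).T@np.array(c['t']).ravel(),np.array(c['R'])[2])
print(sense())
E
```

```text
side [-96.55069981 582.03020264 752.44421883] [ 0.51700969 -0.57613828 -0.63306055]
top [ 340.21158698  -25.43048053 1334.03977429] [ 0.07016582 -0.00100657 -0.99753483]
{'time_s': 0.1, 'joints': array([-1.39741633e+00,  3.13385797e-01,  1.49833530e+00,  3.43793305e-05,
        1.33104886e+00, -2.23418604e-01]), 'dq': array([ 0.00116974, -0.00257888, -0.00185618,  0.00138499, -0.000624  ,
        0.00105874]), 'tau': array([ 2.15525164e-03, -4.12900579e+01, -2.60143483e+01, -2.05464089e-04,
        2.99775144e-03, -1.60848674e-05]), 'eef_pos': array([ 202.84256967, -483.9812393 ,  230.80625623]), 'ee_rot': array([ 0.1393903 , -0.13934587,  0.69365197, -0.69282034]), 'force': array([0.74825827, 0.1313474 , 0.82043864]), 'wrist_torque': array([-0.01821235, -0.00806447, -0.02247101]), 'grip_width': 0.9987401614601159}
```

View pics/top0.png

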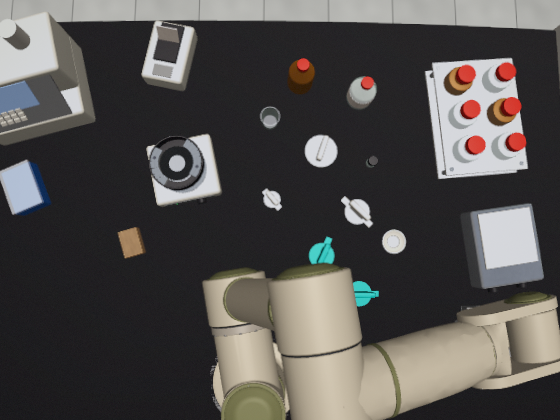

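View pics/side0.png

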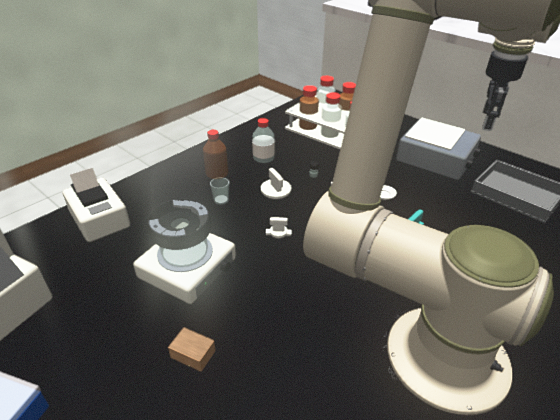

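Candidates in the top view are: white lugged cover (357,212), plain cover (320,151), small cover (272,199), ivory round dish (393,241), and turquoise look-alikes (321,255) and (361,294). By the description I choose (357,212). The collar is at about (177,162). I'll check both in close crops.

Run:
```python
from h import *
im=cv2.imread('pics/top0.png'); a=im[180:260,310:410]; b=im[122:212,135:235]
s=cv2.imread('pics/side0.png')[190:300,130:240]
A=[cv2.resize(x,(390,390),interpolation=cv2.INTER_CUBIC) for x in (a,b)]
cv2.imwrite('pics/crop0.png',np.hstack(A)); cv2.imwrite('pics/crop0s.png',cv2.resize(s,None,fx=5,fy=5,interpolation=cv2.INTER_CUBIC))
```

```text
(no output)
```

View pics/crop0.png

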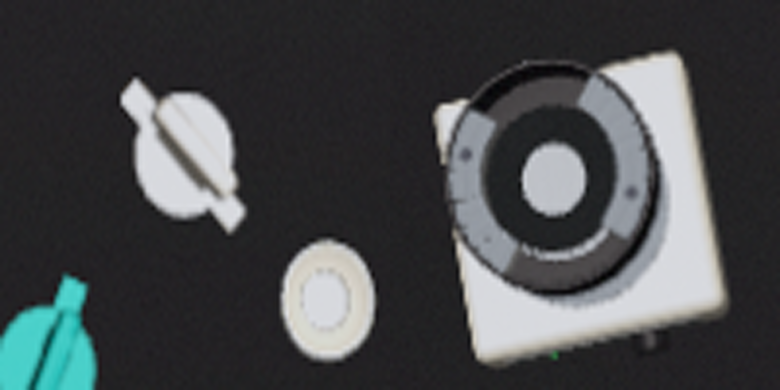

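View pics/crop0s.png

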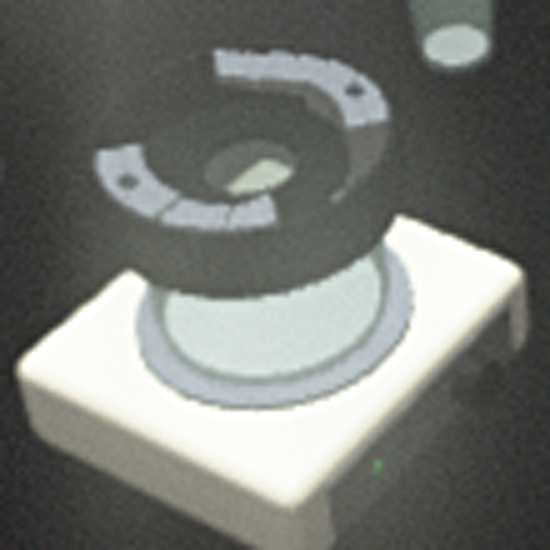

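The crops confirm the choice. (357,212) is the white disc with handle and two lugs in line. The collar has two steel tabs left and right, and its gaps face the knob side (bottom) and away from it (top). Next I'll measure both.

```bash
python3 - <<'E'
from h import *
c=load('top0'); im=c['pixels'].astype(int)
# cover
m=np.zeros((420,560),np.uint8); m[185:240,330:383]=(im[185:240,330:383].min(2)>95)
n,l,st,ce=cv2.connectedComponentsWithStats(m); k=1+np.argmax(st[1:,4]); m=(l==k).astype(np.uint8); print(st[k],ce[k])
ys,xs=np.nonzero(m)
W=np.array([onz(c,u,v,6)[:2] for u,v in zip(xs,ys)])
mu=W.mean(0); d=W-mu; w,V=np.linalg.eigh(d.T@d); ax=V[:,1]; print('mean',mu,'axis deg',np.degrees(np.arctan2(ax[1],ax[0])))
s=d@ax; t=d@V[:,0]; print('along',s.min(),s.max(),'across',t.min(),t.max())
for e in (s>s.max()-6, s<s.min()+6):
    print('lug end', [onz(c,xs[e].mean(),ys[e].mean(),8)[:2]])
# top of handle brightness
g=im[185:240,330:383]; 
# collar tabs
s0=im[125:205,140:215]; print(s0[38,8],s0[40,62],s0[25,70])
E
python3 - <<'E'
from h import *
c=load('top0')
im=c['pixels'];cv2.imwrite('pics/c1.png',cv2.resize(im[186:240,330:384][:,:,::-1],None,fx=11,fy=11,interpolation=cv2.INTER_NEAREST))
cv2.imwrite('pics/c2.png',cv2.resize(im[128:198,140:215][:,:,::-1],None,fx=8,fy=8,interpolation=cv2.INTER_NEAREST))
E
```

```text
[341 196  32  32 610] [356.81147541 211.38360656]
mean [ 448.53459767 -264.98032819] axis deg 47.3156754045336
along -52.25031130809274 53.06053391468239 across -33.60616206540312 34.84098333992658
lug end [array([ 482.23161557, -227.81594921])]
lug end [array([ 413.90196553, -299.72992211])]
[38 36 39] [40 38 40] [211 209 207]
```

View pics/c1.png

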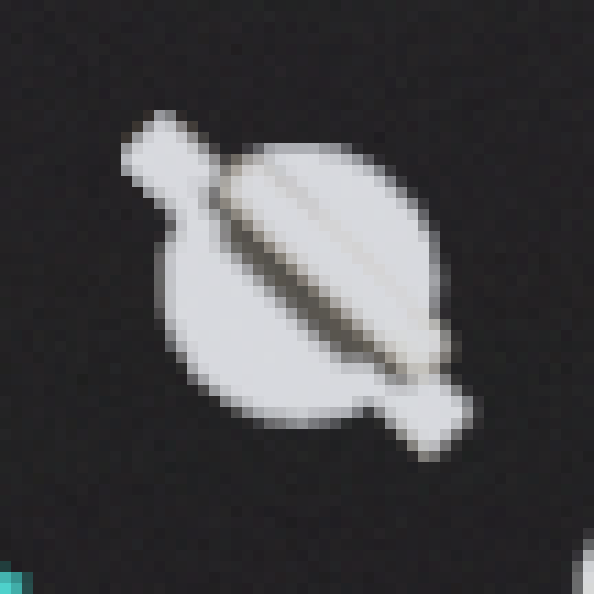

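View pics/c2.png

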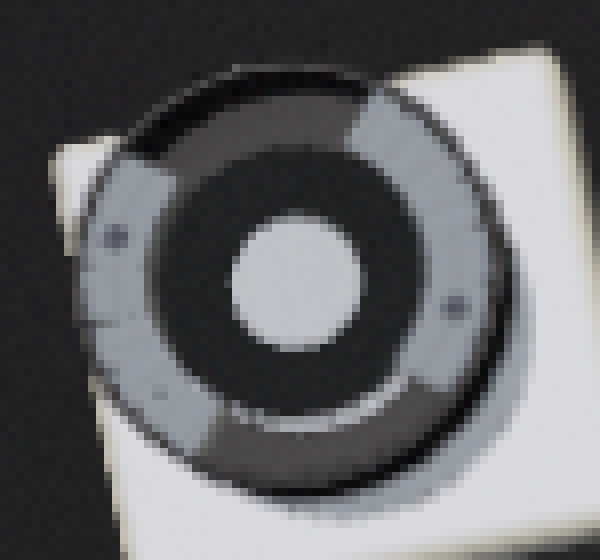

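Run:
```python
from h import *
from scipy.optimize import least_squares
c=load('top0'); im=c['pixels'].astype(int)
b=im[...,2]-im[...,0]; br=im.mean(2)
print(im[128+36,140+14],im[128+28,140+56],im[170-6,177])
m=np.zeros((420,560),np.uint8); r=(slice(128,198),slice(140,215))
m[r]=((b>4)&(br>90)&(br<185))[r]
n,l,st,ce=cv2.connectedComponentsWithStats(m)
cent=None
for k in range(1,n):
    if st[k,4]>40: print(k,st[k],ce[k])
def circ(P):
    f=least_squares(lambda q:np.hypot(P[:,0]-q[0],P[:,1]-q[1])-q[2],[P[:,0].mean(),P[:,1].mean(),50],loss='soft_l1'); return f.x,np.abs(f.fun).mean()
ks=sorted(range(1,n),key=lambda k:-st[k,4])[:2]
pts=[];A={}
for k in ks:
    ys,xs=np.nonzero(l==k); A[k]=np.array([onz(c,u,v,155)[:2] for u,v in zip(xs,ys)])
P=np.vstack(list(A.values()))
q=P.mean(0)
for it in range(4):
    ang=np.arctan2(*(P-q).T[::-1]);rr=np.hypot(*(P-q).T);o=[];i=[]
    for a in np.arange(-np.pi,np.pi,0.08):
        s=(np.abs(ang-a)<.04)
        if s.sum()>=8: j=np.where(s)[0];o.append(P[j[rr[j].argmax()]]);i.append(P[j[rr[j].argmin()]])
    fo,fi=circ(np.array(o)),circ(np.array(i)); q=(fo[0][:2]+fi[0][:2])/2
print(fo,fi,q)
for k in ks:
    a=np.degrees(np.arctan2(*(A[k]-q).T[::-1])); a=np.where(a<0,a+360,a) if np.ptp(a)>250 else a
    print(k,np.percentile(a,[0,1,2,50,98,99,100]))
```

```text
[144 150 158] [146 153 161] [190 193 199]
1 [169 139  33  43 374] [191.84759358 160.16042781]
3 [150 147  57  46 510] [170.15686275 171.52156863]
6 [169 155  16  17  52] [177.05769231 163.76923077]
(array([539.99553614, 185.53556388,  65.01131494]), np.float64(2.5524093242536776)) (array([548.84503558, 192.4148569 ,  42.46193986]), np.float64(0.7307688588521529)) [544.42028586 188.97521039]
3 [ 49.00616085  51.31811276  53.18336215 127.39332358 278.56569261
 290.15603208 302.07771167]
1 [152.27233569 160.72528961 168.52517147 283.1720182  340.45759925
 341.84986327 343.53544274]
```

Run:
```python
from h import *
from scipy.optimize import least_squares
c=load('top0'); im=c['pixels'].astype(int)
b=im[...,2]-im[...,0]; br=im.mean(2)
ys,xs=np.mgrid[128:198,140:215]; ys=ys.ravel();xs=xs.ravel()
P=np.array([onz(c,u,v,155)[:2] for u,v in zip(xs,ys)])
ok=(b[ys,xs]>5)&(br[ys,xs]>80)&(br[ys,xs]<175)
q=np.array([548.8,192.4])
for it in range(5):
    d=P-q;rr=np.hypot(*d.T);an=np.degrees(np.arctan2(d[:,1],d[:,0]))%360
    s=ok&(rr>39)&(rr<63)
    I=[];O=[]
    for a in list(range(62,135,5))+list(range(242,315,5)):
        j=np.where(s&(np.abs((an-a+180)%360-180)<2.5))[0]
        if len(j)>2: I.append(P[j[rr[j].argmin()]]); O.append(P[j[rr[j].argmax()]])
    def f(Q):
        Q=np.array(Q); F=least_squares(lambda p:np.hypot(Q[:,0]-p[0],Q[:,1]-p[1])-p[2],[*q,50],loss='soft_l1');return F.x,np.abs(F.fun).mean()
    fi,fo=f(I),f(O); q=fi[0][:2]
print(fi,fo)
for q in (fi[0][:2],fo[0][:2]):
    d=P-q;rr=np.hypot(*d.T);an=np.degrees(np.arctan2(d[:,1],d[:,0]))%360;s=ok&(rr>46)&(rr<60)
    h=np.histogram(an[s],bins=np.arange(0,361,5))[0]; print(h)
    for lo,hi in((20,190),(200,370)):
        a=an[s&(an>lo)&(an<hi)]; print(np.percentile(a,[1,3,50,97,99]))
# dark outer ring: side view
s=load('side0')
for z in(155,): 
    for a in range(0,360,45):
        pass
for q in ((548.8,192.4),):
  X=[[q[0]+65*np.cos(t),q[1]+65*np.sin(t),155] for t in np.linspace(0,6.28,60)]
  for n in('top','side'):
    cc=load(n+'0');p=proj(cc,X)
    im=cv2.imread('pics/%s0.png'%n); x0,y0=p.min(0).astype(int)-15
    big=cv2.resize(im[y0:y0+90,x0:x0+100],None,fx=4,fy=4)
    for u,v in p: cv2.circle(big,(int((u-x0+.5)*4),int((v-y0+.5)*4)),1,(0,0,255),-1)
    cv2.imwrite('pics/ov_%s.png'%n,big)
cv2.imwrite('pics/ov.png',np.hstack([cv2.imread('pics/ov_top.png'),cv2.imread('pics/ov_side.png')]))
```

```text
(array([550.34480235, 193.06685861,  42.2599464 ]), np.float64(0.60240522554057)) (array([549.88693472, 193.16788297,  60.50725404]), np.float64(0.4820761359090315))
[ 0  0  0  0  0  0  0  0  0  0  6 12 10 12 11 12 11 11 10 10 11 10 12 11
 11 11 13 10 13 11 10  2  0  0  0  2  2  2  1  3  2  3  3  2  3  3  8 11
 11 12 11 12 12 12 12 10 11 12  9 12 11 12 11 14 11 11 12  2  0  0  0  0]
[ 53.08620857  55.45007968 105.97038181 155.01432029 182.98724414]
[206.15096652 215.27090574 280.17022862 332.57199141 334.81289437]
[ 0  0  0  0  0  0  0  0  0  0  8 11 12 10 11 12 10 11 10 10 11 11 11 11
 11 12 13  9 13 11 12  0  0  0  0  2  2  2  1  3  2  2  2  2  3  3  7 11
 11 12 11 12 12 13 10 11 11 11 12 10 12 10 12 12 11 11 12  2  0  0  0  0]
[ 52.58311736  55.01317351 105.89791001 154.90627369 183.14172964]
[207.75236523 219.89163196 280.43305505 332.72968797 334.92111438]
```

View pics/ov.png

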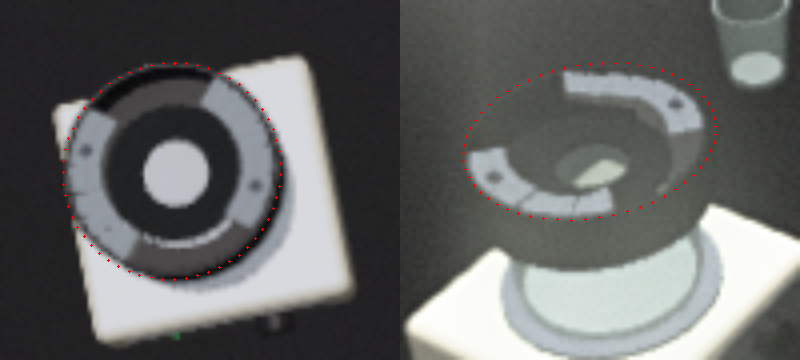

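```bash
cat >> h.py <<'E'
from scipy.spatial.transform import Rotation as Ro
def need(pos,hyaw):
    "tool-frame shift to pos and turn so that jaws close across a handle of yaw hyaw (deg), tool down"
    s=sense();w,x,y,z=s['ee_rot'];R=Ro.from_quat([x,y,z,w]).as_matrix()
    d=R.T@(np.array(pos,float)-s['eef_pos'])
    ps=[]
    for k in(0,180):
        a=np.radians(hyaw+90+k); Z=np.array([np.cos(a),np.sin(a),0]);Y=np.array([0,0,-1.]);X=np.cross(Y,Z)
        ps.append(np.round(Ro.from_matrix(R.T@np.c_[X,Y,Z]).as_rotvec(),3))
    X=R[:,0]
    print('t',round(s['time_s'],2),'tcp',s['eef_pos'].round(1),'handle-yaw',np.degrees(np.arctan2(X[1],X[0])).round(1),'tilt',np.degrees(np.arccos(-R[2,1])).round(2),'grip',s['grip_width']*85.4,'F',s['force'].round(1),'j',s['joints'].round(2))
    print('tool shift',d.round(1),'turn options',ps)
E
python3 -c "
from h import *
need([447.8,-263.8,100],46.5)"
```

```text
t 0.1 tcp [ 202.8 -484.   230.8] handle-yaw -157.3 tilt 0.07 grip 85.2924097886939 F [0.7 0.1 0.8] j [-1.4   0.31  1.5   0.    1.33 -0.22]
tool shift [-311.   131.  -108.3] turn options [array([1.000e-03, 2.727e+00, 1.000e-03]), array([ 0.001, -0.415, -0.001])]
```

```bash
python3 -m handwheel '[{"wy":-0.104,"grip":70},{"wy":-0.104},{"wy":-0.104},{"wy":-0.103},{"ty":0}]'; python3 -c "
from h import *
need([447.8,-263.8,110],46.5)"
```

```text
t 0.1 tcp [ 202.8 -484.   230.8] handle-yaw -157.3 tilt 0.07 grip 85.2924097886939 F [0.7 0.1 0.8] j [-1.4   0.31  1.5   0.    1.33 -0.22]
tool shift [-311.   121.  -108.3] turn options [array([1.000e-03, 2.727e+00, 1.000e-03]), array([ 0.001, -0.415, -0.001])]invalid input
```

```bash
python3 -m handwheel '[{"grip":70,"tx":0,"ty":0,"tz":0,"wx":0,"wy":-0.104,"wz":0},{"grip":70,"tx":0,"ty":0,"tz":0,"wx":0,"wy":-0.104,"wz":0},{"grip":70,"tx":0,"ty":0,"tz":0,"wx":0,"wy":-0.104,"wz":0},{"grip":70,"tx":0,"ty":0,"tz":0,"wx":0,"wy":-0.103,"wz":0},{"grip":70,"tx":0,"ty":0,"tz":0,"wx":0,"wy":0,"wz":0}]'; python3 -c "
from h import *
need([447.8,-263.8,110],46.5)"
```

```text
time_s: 0.52
eef_pos: [202.9, -484.1, 231.0]
ee_rot: [0.28, -0.28, 0.649, -0.649]
force: [-0.3, 0.7, 0.2]
grip_width: 0.816
t 0.52 tcp [ 202.9 -484.1  231. ] handle-yaw -133.3 tilt 0.04 grip 69.67489691029147 F [-0.3  0.7  0.2] j [-1.4   0.31  1.5   0.    1.33 -0.64]
tool shift [-328.2  121.1   27.4] turn options [array([-1.000e-03, -3.138e+00, -1.000e-03]), array([ 0.001,  0.004, -0.   ])]
```

```bash
python3 -m handwheel '[{"grip":70,"tx":-33,"ty":8,"tz":2.7,"wx":0,"wy":0,"wz":0},{"grip":70,"tx":-33,"ty":12,"tz":2.7,"wx":0,"wy":0,"wz":0},{"grip":70,"tx":-33,"ty":12,"tz":2.7,"wx":0,"wy":0,"wz":0},{"grip":70,"tx":-33,"ty":12,"tz":2.7,"wx":0,"wy":0,"wz":0},{"grip":70,"tx":-33,"ty":12,"tz":2.7,"wx":0,"wy":0,"wz":0},{"grip":70,"tx":-33,"ty":12,"tz":2.7,"wx":0,"wy":0,"wz":0},{"grip":70,"tx":-33,"ty":12,"tz":2.7,"wx":0,"wy":0,"wz":0},{"grip":70,"tx":-33,"ty":12,"tz":2.7,"wx":0,"wy":0,"wz":0},{"grip":70,"tx":-33,"ty":12,"tz":2.7,"wx":0,"wy":0.004,"wz":0},{"grip":70,"tx":-31,"ty":12,"tz":2.7,"wx":0,"wy":0,"wz":0}]'; python3 -m handwheel '[{"grip":70,"tx":0,"ty":0,"tz":0,"wx":0,"wy":0,"wz":0},{"grip":70,"tx":0,"ty":0,"tz":0,"wx":0,"wy":0,"wz":0}]'; python3 -c "
from h import *
need([447.8,-263.8,23],46.5); cap('side','s1.png');cap('top','t1.png')
a=cv2.imread('pics/s1.png');b=cv2.imread('pics/t1.png')
cv2.imwrite('pics/v1.png',np.hstack([cv2.resize(a[100:300,250:450],(400,400)),cv2.resize(b[130:330,270:470],(400,400))]))"
```

```text
time_s: 1.35
eef_pos: [449.4, -263.4, 114.6]
ee_rot: [0.277, -0.277, 0.651, -0.651]
force: [-0.3, -0.7, 0.3]
grip_width: 0.816
time_s: 1.52
eef_pos: [448.7, -263.7, 114.6]
ee_rot: [0.278, -0.278, 0.651, -0.65]
force: [-0.5, 0.1, -0.0]
grip_width: 0.818
t 1.52 tcp [ 448.7 -263.7  114.6] handle-yaw -133.7 tilt 0.09 grip 69.86279973377431 F [-0.5  0.1 -0. ] j [-0.76  0.43  1.66 -0.    1.05  0.01]
tool shift [ 0.7 91.6 -0.4] turn options [array([-0.000e+00,  3.138e+00,  3.000e-03]), array([ 0.002, -0.004,  0.   ])]
```

View pics/v1.png

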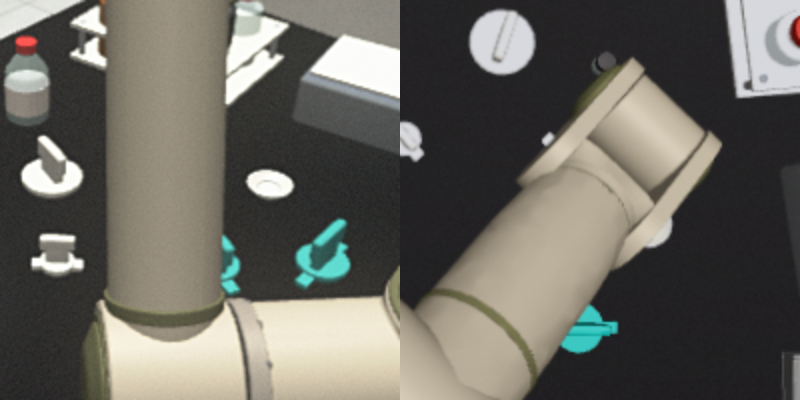

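The arm hides the cover in both views. The pose agrees with the measurement, so I descend and close gently.

```bash
python3 -m handwheel '[{"grip":70,"tx":0.7,"ty":20,"tz":-0.4,"wx":0,"wy":0,"wz":0},{"grip":70,"tx":0,"ty":20,"tz":0,"wx":0,"wy":0,"wz":0},{"grip":70,"tx":0,"ty":20,"tz":0,"wx":0,"wy":0,"wz":0},{"grip":70,"tx":0,"ty":16,"tz":0,"wx":0,"wy":0,"wz":0},{"grip":70,"tx":0,"ty":10,"tz":0,"wx":0,"wy":0,"wz":0},{"grip":70,"tx":0,"ty":5.6,"tz":0,"wx":0,"wy":0,"wz":0},{"grip":70,"tx":0,"ty":0,"tz":0,"wx":0,"wy":0,"wz":0}]'; python3 -m handwheel '[{"grip":5,"tx":0,"ty":0,"tz":0,"wx":0,"wy":0,"wz":0},{"grip":5,"tx":0,"ty":0,"tz":0,"wx":0,"wy":0,"wz":0},{"grip":5,"tx":0,"ty":0,"tz":0,"wx":0,"wy":0,"wz":0},{"grip":5,"tx":0,"ty":0,"tz":0,"wx":0,"wy":0,"wz":0},{"grip":5,"tx":0,"ty":0,"tz":0,"wx":0,"wy":0,"wz":0},{"grip":5,"tx":0,"ty":0,"tz":0,"wx":0,"wy":0,"wz":0}]' 25;  python3 -c "
from h import *
need([447.8,-263.8,23],46.5)"
```

```text
time_s: 2.2
eef_pos: [447.0, -265.6, 23.3]
ee_rot: [0.277, -0.278, 0.651, -0.65]
force: [-1.2, -0.4, -1.2]
grip_width: 0.821
time_s: 2.7
eef_pos: [447.7, -265.3, 24.2]
ee_rot: [-0.278, 0.278, -0.65, 0.65]
force: [-0.7, 1.2, 4.8]
grip_width: 0.156
t 2.7 tcp [ 447.7 -265.3   24.2] handle-yaw -133.7 tilt 0.05 grip 13.324983528338429 F [-0.7  1.2  4.8] j [-0.76  0.57  1.73 -0.    0.85  0.  ]
tool shift [-1.1  1.2 -1. ] turn options [array([-0.000e+00,  3.138e+00, -1.000e-03]), array([-0.001, -0.004,  0.   ])]
```

```bash
python3 -m handwheel '[{"grip":5,"tx":0,"ty":0,"tz":0,"wx":0,"wy":0,"wz":0},{"grip":5,"tx":0,"ty":0,"tz":0,"wx":0,"wy":0,"wz":0},{"grip":5,"tx":0,"ty":-8,"tz":0,"wx":0,"wy":0,"wz":0},{"grip":5,"tx":0,"ty":-25,"tz":0,"wx":0,"wy":0,"wz":0},{"grip":5,"tx":0,"ty":-33,"tz":0,"wx":0,"wy":0,"wz":0},{"grip":5,"tx":0,"ty":-33,"tz":0,"wx":0,"wy":0,"wz":0},{"grip":5,"tx":0,"ty":-33,"tz":0,"wx":0,"wy":0,"wz":0},{"grip":5,"tx":0,"ty":-33,"tz":0,"wx":0,"wy":0,"wz":0},{"grip":5,"tx":0,"ty":-20,"tz":0,"wx":0,"wy":0,"wz":0},{"grip":5,"tx":0,"ty":0,"tz":0,"wx":0,"wy":0,"wz":0}]' 80;  python3 -c "
from h import *
need([550,193,210],13.5);c=cap('side','s2.png');cap('top','t2.png')
b=cv2.imread('pics/s2.png');t=cv2.imread('pics/t2.png')
cv2.imwrite('pics/v2.png',np.hstack([b[50:300,250:560],t[130:380,250:560]]))"
```

```text
time_s: 3.53
eef_pos: [448.6, -266.0, 213.3]
ee_rot: [-0.279, 0.277, -0.648, 0.653]
force: [1.3, -0.1, -1.6]
grip_width: 0.151
t 3.53 tcp [ 448.6 -266.   213.3] handle-yaw -133.7 tilt 0.44 grip 12.859323678803507 F [ 1.3 -0.1 -1.6] j [-0.76  0.32  1.54  0.    1.28  0.  ]
tool shift [-401.9    1.4 -243.9] turn options [array([-0.003, -2.569,  0.01 ]), array([-0.007,  0.572, -0.002])]
```

View pics/v2.png

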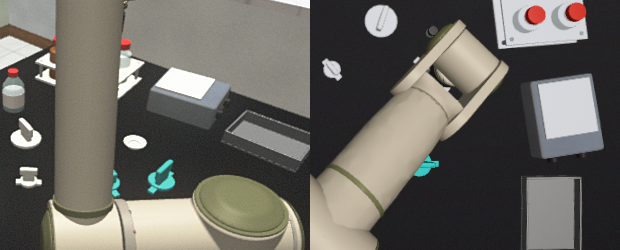

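The force reads −1.6 N, about the cover's weight, so it is held. Next I turn to the entry yaw, then traverse.

```bash
python3 -m handwheel '[{"grip":5,"tx":0,"ty":0,"tz":0,"wx":0,"wy":0.114,"wz":0},{"grip":5,"tx":0,"ty":0,"tz":0,"wx":0,"wy":0.114,"wz":0},{"grip":5,"tx":0,"ty":0,"tz":0,"wx":0,"wy":0.114,"wz":0},{"grip":5,"tx":0,"ty":0,"tz":0,"wx":0,"wy":0.114,"wz":0},{"grip":5,"tx":0,"ty":0,"tz":0,"wx":0,"wy":0.114,"wz":0},{"grip":5,"tx":0,"ty":0,"tz":0,"wx":0,"wy":0,"wz":0}]';  python3 -c "
from h import *
need([550,193,210],13.5)"
```

```text
time_s: 4.13
eef_pos: [446.9, -264.6, 206.8]
ee_rot: [0.082, -0.083, 0.703, -0.701]
force: [-0.8, -0.6, -2.4]
grip_width: 0.151
t 4.13 tcp [ 446.9 -264.6  206.8] handle-yaw -166.6 tilt 0.21 grip 12.911016736570959 F [-0.8 -0.6 -2.4] j [-0.76  0.32  1.55 -0.    1.27  0.58]
tool shift [-206.3   -2.3 -421.3] turn options [array([-3.00e-03,  3.14e+00,  5.00e-03]), array([ 0.003, -0.002,  0.002])]
```

```bash
python3 -m handwheel '[{"grip":5,"tx":-8,"ty":-0.3,"tz":-16,"wx":0,"wy":0,"wz":0},{"grip":5,"tx":-17,"ty":-0.3,"tz":-34,"wx":0,"wy":0,"wz":0},{"grip":5,"tx":-17,"ty":-0.3,"tz":-34,"wx":0,"wy":0,"wz":0},{"grip":5,"tx":-17,"ty":-0.3,"tz":-34,"wx":0,"wy":0,"wz":0},{"grip":5,"tx":-17,"ty":-0.3,"tz":-34,"wx":0,"wy":0,"wz":0},{"grip":5,"tx":-17,"ty":-0.3,"tz":-34,"wx":0,"wy":0,"wz":0},{"grip":5,"tx":-17,"ty":-0.3,"tz":-34,"wx":0,"wy":0,"wz":0},{"grip":5,"tx":-17,"ty":0,"tz":-34,"wx":0,"wy":0,"wz":0},{"grip":5,"tx":-16,"ty":0,"tz":-34,"wx":0,"wy":0,"wz":0},{"grip":5,"tx":-16,"ty":0,"tz":-34,"wx":0,"wy":0,"wz":0}]'; python3 -m handwheel '[{"grip":5,"tx":-16,"ty":0,"tz":-34,"wx":0,"wy":0,"wz":0},{"grip":5,"tx":-16,"ty":0,"tz":-34,"wx":0,"wy":0,"wz":0},{"grip":5,"tx":-10,"ty":0,"tz":-22,"wx":0,"wy":0,"wz":0},{"grip":5,"tx":-5,"ty":0,"tz":-9,"wx":0,"wy":0,"wz":0},{"grip":5,"tx":0,"ty":0,"tz":0,"wx":0,"wy":0,"wz":0},{"grip":5,"tx":0,"ty":0,"tz":0,"wx":0,"wy":0,"wz":0},{"grip":5,"tx":0,"ty":0,"tz":0,"wx":0,"wy":0,"wz":0}]'; python3 -c "
from h import *
need([550,193,200],13.5);c=cap('side','s3.png');cap('top','t3.png')
b=cv2.imread('pics/s3.png');t=cv2.imread('pics/t3.png')
cv2.imwrite('pics/v3.png',np.hstack([cv2.resize(b[130:300,100:270],(400,400)),cv2.resize(t[80:250,80:250],(400,400))]))"
```

```text
time_s: 4.97
eef_pos: [525.7, 87.2, 209.5]
ee_rot: [0.084, -0.086, 0.702, -0.702]
force: [0.6, -0.6, -1.4]
grip_width: 0.149
time_s: 5.55
eef_pos: [548.4, 191.3, 210.3]
ee_rot: [-0.083, 0.084, -0.702, 0.702]
force: [-0.0, -0.8, -1.9]
grip_width: 0.151
t 5.55 tcp [548.4 191.3 210.3] handle-yaw -166.4 tilt 0.07 grip 12.862970998051168 F [-0.  -0.8 -1.9] j [ 0.13  0.45  1.35 -0.    1.34  1.47]
tool shift [-2.  10.3 -1.3] turn options [array([ 2.000e-03, -3.139e+00,  0.000e+00]), array([-0.   ,  0.002,  0.001])]
```

View pics/v3.png

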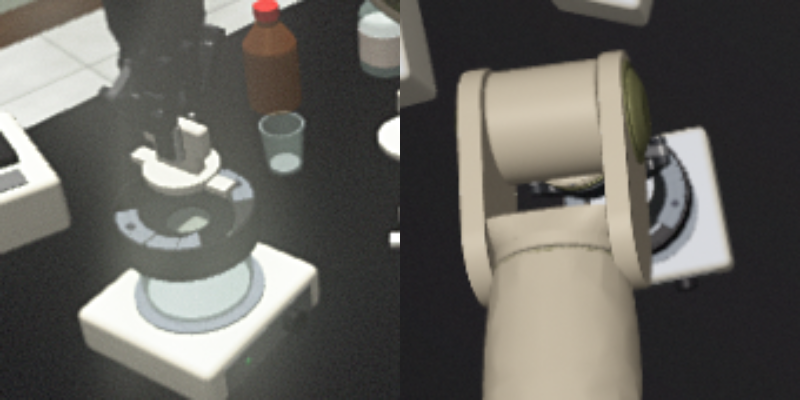

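Run:
```python
from h import *
c=load('s3');im=cv2.imread('pics/s3.png');x0,y0,k=145,170,8
big=cv2.resize(im[y0:y0+70,x0:x0+70],None,fx=k,fy=k,interpolation=cv2.INTER_CUBIC)
s=sense();q=s['eef_pos'].copy();zb=q[2]-24
a=np.radians(13.6);u=np.array([np.cos(a),np.sin(a),0]);v=np.array([-u[1],u[0],0])
o=np.array([q[0],q[1],zb])
for P,col in (([o+[33*np.cos(t),33*np.sin(t),12] for t in np.linspace(0,6.28,60)],(0,0,255)),([o+s1*u*x+v*y+[0,0,8] for s1 in(1,-1) for x in np.linspace(33,52,10) for y in(-8,8)],(0,160,0)),([o+s1*u*33+v*7+[0,0,z] for s1 in(1,-1) for z in np.linspace(30,60,20)],(255,0,0))):
    for p in proj(c,P): cv2.circle(big,tuple(int((p[i]-(x0,y0)[i]+.5)*k) for i in(0,1)),2,col,-1)
cv2.imwrite('pics/v4.png',big)
```

```text
(no output)
```

View pics/v4.png

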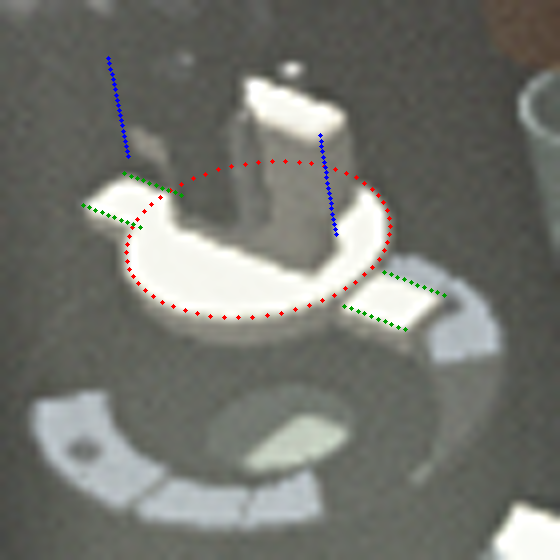

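The projected disc and lugs land on the image, so the cover is centred on the TCP to about 1 mm. Now I lower it.

```bash
python3 -m handwheel '[{"grip":5,"tx":-1.2,"ty":5,"tz":-1.1,"wx":0,"wy":0,"wz":0},{"grip":5,"tx":0,"ty":12,"tz":0,"wx":0,"wy":0,"wz":0},{"grip":5,"tx":0,"ty":10,"tz":0,"wx":0,"wy":0,"wz":0},{"grip":5,"tx":0,"ty":6,"tz":0,"wx":0,"wy":0,"wz":0},{"grip":5,"tx":0,"ty":6,"tz":0,"wx":0,"wy":0,"wz":0},{"grip":5,"tx":0,"ty":4,"tz":0,"wx":0,"wy":0,"wz":0},{"grip":5,"tx":0,"ty":0,"tz":0,"wx":0,"wy":0,"wz":0},{"grip":5,"tx":0,"ty":0,"tz":0,"wx":0,"wy":0,"wz":0}]'; python3 -c "
from h import *
need([549.5,192.7,159],13.5);c=cap('side','s5.png')
b=cv2.imread('pics/s5.png')
cv2.imwrite('pics/v5.png',cv2.resize(b[170:250,140:220],(560,560)))"
```

```text
time_s: 6.32
eef_pos: [549.5, 193.9, 167.9]
ee_rot: [0.084, -0.084, 0.702, -0.702]
force: [-0.6, 0.1, -1.9]
grip_width: 0.15
t 6.32 tcp [549.5 193.9 167.9] handle-yaw -166.4 tilt 0.01 grip 12.82326941807915 F [-0.6  0.1 -1.9] j [ 0.14  0.49  1.41 -0.    1.24  1.47]
tool shift [0.3 8.9 1.1] turn options [array([-0.   , -3.139,  0.   ]), array([-0.   ,  0.002, -0.   ])]
```

View pics/v5.png

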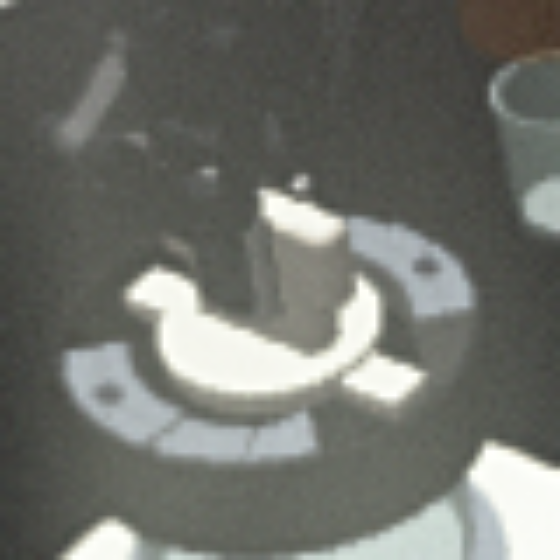

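The lugs sit mid-gap in both gaps with no contact force. I press to the locked height.

```bash
python3 -m handwheel '[{"grip":5,"tx":0,"ty":3,"tz":0,"wx":0,"wy":0,"wz":0},{"grip":5,"tx":0,"ty":3,"tz":0,"wx":0,"wy":0,"wz":0},{"grip":5,"tx":0,"ty":2,"tz":0,"wx":0,"wy":0,"wz":0},{"grip":5,"tx":0,"ty":0,"tz":0,"wx":0,"wy":0,"wz":0},{"grip":5,"tx":0,"ty":0,"tz":0,"wx":0,"wy":0,"wz":0}]'; python3 -c "
from h import *
need([549.5,192.7,159],13.5)"
```

```text
time_s: 6.78
eef_pos: [549.7, 193.9, 160.3]
ee_rot: [0.084, -0.084, 0.702, -0.702]
force: [0.1, -0.1, 2.0]
grip_width: 0.154
t 6.78 tcp [549.7 193.9 160.3] handle-yaw -166.4 tilt 0.06 grip 13.145638535305341 F [ 0.1 -0.1  2. ] j [0.14 0.5  1.42 0.   1.22 1.47]
tool shift [0.5 1.3 1.1] turn options [array([-2.000e-03, -3.139e+00,  0.000e+00]), array([-0.   ,  0.002, -0.001])]
```

```bash
python3 -m handwheel '[{"grip":5,"tx":0,"ty":1.3,"tz":0,"wx":0,"wy":0,"wz":0},{"grip":5,"tx":0,"ty":1,"tz":0,"wx":0,"wy":0,"wz":0},{"grip":5,"tx":0,"ty":0,"tz":0,"wx":0,"wy":0,"wz":0}]'; python3 -m handwheel '[{"grip":5,"tx":0,"ty":0,"tz":0,"wx":0,"wy":0.06,"wz":0},{"grip":5,"tx":0,"ty":0,"tz":0,"wx":0,"wy":0.06,"wz":0},{"grip":5,"tx":0,"ty":0,"tz":0,"wx":0,"wy":0.06,"wz":0},{"grip":5,"tx":0,"ty":0,"tz":0,"wx":0,"wy":0.06,"wz":0},{"grip":5,"tx":0,"ty":0,"tz":0,"wx":0,"wy":0.06,"wz":0},{"grip":5,"tx":0,"ty":0,"tz":0,"wx":0,"wy":0.06,"wz":0}]'; python3 -c "
from h import *
need([549.5,192.7,158],13.5);print(sense()['wrist_torque'])"
```

```text
time_s: 7.03
eef_pos: [549.8, 193.9, 158.1]
ee_rot: [0.084, -0.083, 0.702, -0.702]
force: [-0.8, -0.2, 6.8]
grip_width: 0.154
time_s: 7.53
eef_pos: [549.9, 194.0, 158.3]
ee_rot: [-0.044, 0.045, 0.706, -0.706]
force: [0.2, -0.0, 6.1]
grip_width: 0.149
t 7.53 tcp [549.9 194.  158.3] handle-yaw 172.8 tilt 0.1 grip 12.746685125945508 F [ 0.2 -0.   6.1] j [ 0.14  0.5   1.42 -0.    1.22  1.83]
tool shift [0.2 0.3 1.3] turn options [array([2.000e-03, 2.781e+00, 0.000e+00]), array([ 0.   , -0.36 , -0.002])]
[0.01057021 0.06866888 0.17542074]
```

```bash
python3 -m handwheel '[{"grip":5,"tx":0,"ty":0,"tz":0,"wx":0,"wy":0.05,"wz":0},{"grip":5,"tx":0,"ty":0,"tz":0,"wx":0,"wy":0.05,"wz":0},{"grip":5,"tx":0,"ty":0,"tz":0,"wx":0,"wy":0.05,"wz":0},{"grip":5,"tx":0,"ty":0,"tz":0,"wx":0,"wy":0.05,"wz":0}]'; python3 -c "
from h import *
need([549.5,192.7,158],13.5);print(sense()['wrist_torque'])"
```

```text
time_s: 7.87
eef_pos: [549.9, 194.0, 158.3]
ee_rot: [-0.114, 0.115, 0.698, -0.698]
force: [0.9, -0.8, 6.1]
grip_width: 0.153
t 7.87 tcp [549.9 194.  158.3] handle-yaw 161.4 tilt 0.1 grip 13.027466372329169 F [ 0.9 -0.8  6.1] j [ 0.14  0.5   1.42 -0.    1.22  2.03]
tool shift [-0.1  0.3  1.3] turn options [array([2.000e-03, 2.582e+00, 0.000e+00]), array([ 0.   , -0.56 , -0.002])]
[0.01096179 0.105999   0.06000837]
```

```bash
python3 -m handwheel '[{"grip":5,"tx":0,"ty":0,"tz":0,"wx":0,"wy":0.05,"wz":0},{"grip":5,"tx":0,"ty":0,"tz":0,"wx":0,"wy":0.05,"wz":0},{"grip":5,"tx":0,"ty":0,"tz":0,"wx":0,"wy":0.05,"wz":0},{"grip":5,"tx":0,"ty":0,"tz":0,"wx":0,"wy":0.05,"wz":0},{"grip":5,"tx":0,"ty":0,"tz":0,"wx":0,"wy":0.05,"wz":0},{"grip":5,"tx":0,"ty":0,"tz":0,"wx":0,"wy":0.05,"wz":0}]'; python3 -c "
from h import *
need([549.5,192.7,158],13.5);print(sense()['wrist_torque'])
c=cap('side','s6.png')
b=cv2.imread('pics/s6.png')
cv2.imwrite('pics/v6.png',cv2.resize(b[170:250,140:220],(560,560)))"
```

```text
time_s: 8.37
eef_pos: [549.9, 194.0, 158.3]
ee_rot: [-0.217, 0.218, 0.673, -0.673]
force: [0.6, -1.1, 6.7]
grip_width: 0.152
t 8.37 tcp [549.9 194.  158.3] handle-yaw 144.2 tilt 0.1 grip 12.95355158534927 F [ 0.6 -1.1  6.7] j [ 0.14  0.5   1.42 -0.    1.22  2.33]
tool shift [-0.4  0.3  1.2] turn options [array([2.000e-03, 2.282e+00, 1.000e-03]), array([ 0.001, -0.86 , -0.002])]
[-0.00671494  0.05875545  0.10030842]
```

View pics/v6.png

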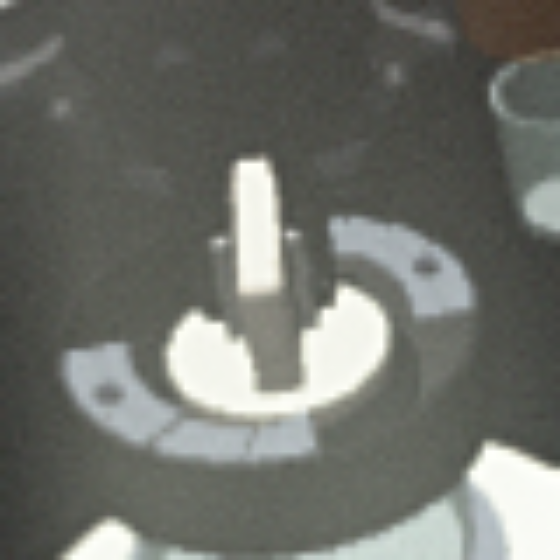

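The lugs have gone under the tabs and the turn stands at 49°. I continue to the stop. The joint 6 limit is 2.88 and the stop should come at about 2.78.

```bash
python3 -m handwheel '[{"grip":5,"tx":0,"ty":0,"tz":0,"wx":0,"wy":0.06,"wz":0},{"grip":5,"tx":0,"ty":0,"tz":0,"wx":0,"wy":0.06,"wz":0},{"grip":5,"tx":0,"ty":0,"tz":0,"wx":0,"wy":0.06,"wz":0},{"grip":5,"tx":0,"ty":0,"tz":0,"wx":0,"wy":0.06,"wz":0},{"grip":5,"tx":0,"ty":0,"tz":0,"wx":0,"wy":0.06,"wz":0},{"grip":5,"tx":0,"ty":0,"tz":0,"wx":0,"wy":0.06,"wz":0}]'; python3 -c "
from h import *
need([549.5,192.7,158],-61.5);print(sense()['wrist_torque'])"
python3 -m handwheel '[{"grip":5,"tx":0,"ty":0,"tz":0,"wx":0,"wy":0.03,"wz":0},{"grip":5,"tx":0,"ty":0,"tz":0,"wx":0,"wy":0.03,"wz":0},{"grip":5,"tx":0,"ty":0,"tz":0,"wx":0,"wy":0.02,"wz":0},{"grip":5,"tx":0,"ty":0,"tz":0,"wx":0,"wy":0,"wz":0}]'; python3 -c "
from h import *
need([549.5,192.7,158],-61.5);print(sense()['wrist_torque'])"
```

```text
time_s: 8.92
eef_pos: [549.9, 193.9, 158.3]
ee_rot: [-0.334, 0.335, 0.623, -0.623]
force: [0.0, 0.9, 6.9]
grip_width: 0.157
t 8.92 tcp [549.9 193.9 158.3] handle-yaw 123.6 tilt 0.1 grip 13.3699205950512 F [0.  0.9 6.9] j [ 0.14  0.5   1.42 -0.    1.22  2.69]
tool shift [-0.8  0.3  1. ] turn options [array([-1.000e-03, -3.053e+00, -2.000e-03]), array([ 0.002,  0.088, -0.001])]
[-0.03390125  0.09103049  0.0986385 ]
time_s: 9.25
eef_pos: [550.0, 194.0, 158.3]
ee_rot: [-0.358, 0.359, 0.61, -0.609]
force: [0.3, -0.8, 7.1]
grip_width: 0.159
t 9.25 tcp [550.  194.  158.3] handle-yaw 119.1 tilt 0.12 grip 13.547182246529447 F [ 0.3 -0.8  7.1] j [ 0.14  0.5   1.42 -0.    1.22  2.77]
tool shift [-0.9  0.3  1.1] turn options [array([-1.000e-03, -3.131e+00, -3.000e-03]), array([ 0.002,  0.01 , -0.001])]
[ 0.05572381 -0.05667019  0.10266415]
```

```bash
python3 -m handwheel '[{"grip":5,"tx":0,"ty":0,"tz":0,"wx":0,"wy":0.03,"wz":0},{"grip":5,"tx":0,"ty":0,"tz":0,"wx":0,"wy":0.03,"wz":0},{"grip":5,"tx":0,"ty":0,"tz":0,"wx":0,"wy":0,"wz":0},{"grip":5,"tx":0,"ty":0,"tz":0,"wx":0,"wy":0,"wz":0}]'; python3 -c "
from h import *
need([549.5,192.7,158],-61.5);print(sense()['wrist_torque'])
c=cap('side','s7.png')
b=cv2.imread('pics/s7.png')
cv2.imwrite('pics/v7.png',cv2.resize(b[170:250,140:220],(560,560)))"
```

```text
time_s: 9.58
eef_pos: [550.9, 194.1, 158.4]
ee_rot: [-0.374, 0.377, 0.6, -0.598]
force: [6.0, 1.0, 3.7]
grip_width: 0.155
t 9.58 tcp [550.9 194.1 158.4] handle-yaw 115.8 tilt 0.27 grip 13.261945459344993 F [6.  1.  3.7] j [ 0.14  0.5   1.42 -0.    1.22  2.83]
tool shift [-0.7  0.4  1.8] turn options [array([3.000e-03, 3.095e+00, 7.000e-03]), array([ 0.004, -0.046, -0.002])]
[ 0.30084953 -0.86150472  1.33373857]
```

View pics/v7.png

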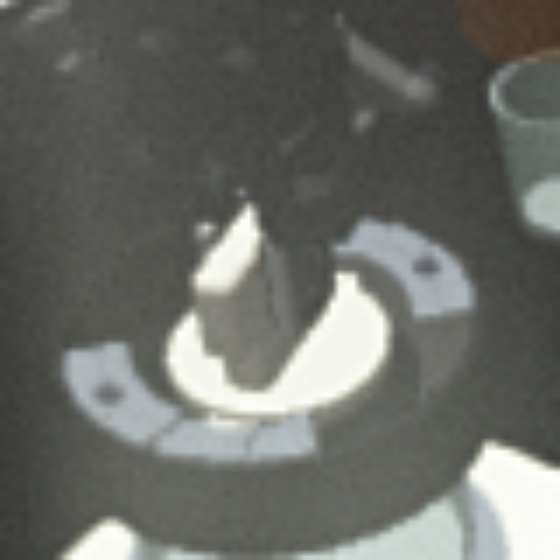

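The torque jumped to 1.3 N m, which is the stop at about 78° by my yaw estimate. I relax a little, release and lift.

```bash
python3 -m handwheel '[{"grip":5,"tx":0,"ty":0,"tz":0,"wx":0,"wy":-0.03,"wz":0},{"grip":40,"tx":0,"ty":0,"tz":0,"wx":0,"wy":0,"wz":0},{"grip":40,"tx":0,"ty":0,"tz":0,"wx":0,"wy":0,"wz":0},{"grip":40,"tx":0,"ty":0,"tz":0,"wx":0,"wy":0,"wz":0},{"grip":40,"tx":0,"ty":0,"tz":0,"wx":0,"wy":0,"wz":0},{"grip":40,"tx":0,"ty":-5,"tz":0,"wx":0,"wy":0,"wz":0},{"grip":40,"tx":0,"ty":-15,"tz":0,"wx":0,"wy":0,"wz":0},{"grip":40,"tx":0,"ty":-25,"tz":0,"wx":0,"wy":0,"wz":0},{"grip":40,"tx":0,"ty":-35,"tz":0,"wx":0,"wy":0,"wz":0},{"grip":40,"tx":0,"ty":-35,"tz":0,"wx":0,"wy":0,"wz":0}]'; python3 -c "
from h import *
need([320,-100,280],-61.5)"
```

```text
time_s: 10.47
eef_pos: [548.9, 193.8, 273.8]
ee_rot: [0.368, -0.367, -0.604, 0.605]
force: [0.2, -0.0, 0.1]
grip_width: 0.468
t 10.47 tcp [548.9 193.8 273.8] handle-yaw 117.4 tilt 0.08 grip 39.94793702678345 F [ 0.2 -0.   0.1] j [0.14 0.42 1.24 0.   1.49 2.8 ]
tool shift [-155.5   -5.8  338.5] turn options [array([-1.000e-03,  3.123e+00, -2.000e-03]), array([-0.001, -0.019,  0.001])]
```

Now I'll move the arm aside for a clear look.

```bash
python3 -m handwheel '[{"grip":40,"tx":-15,"ty":0,"tz":33,"wx":0,"wy":0,"wz":0},{"grip":40,"tx":-15,"ty":0,"tz":33,"wx":0,"wy":0,"wz":0},{"grip":40,"tx":-15,"ty":0,"tz":33,"wx":0,"wy":0,"wz":0},{"grip":40,"tx":-15,"ty":0,"tz":33,"wx":0,"wy":0,"wz":0},{"grip":40,"tx":-15,"ty":0,"tz":33,"wx":0,"wy":-0.1,"wz":0},{"grip":40,"tx":-15,"ty":0,"tz":33,"wx":0,"wy":-0.1,"wz":0},{"grip":40,"tx":-15,"ty":0,"tz":33,"wx":0,"wy":-0.1,"wz":0},{"grip":40,"tx":-15,"ty":0,"tz":33,"wx":0,"wy":-0.1,"wz":0},{"grip":40,"tx":0,"ty":0,"tz":0,"wx":0,"wy":0,"wz":0},{"grip":40,"tx":0,"ty":0,"tz":0,"wx":0,"wy":0,"wz":0}]'
python3 - <<'E'
from h import *
c=cap('side','s8.png');t=cap('top','t8.png');need([549,193,280],0)
b=cv2.imread('pics/s8.png')[170:250,140:220];e=cv2.imread('pics/t8.png')[125:205,137:217]
B=cv2.resize(b,(400,400));E_=cv2.resize(e,(400,400))
q=np.array([549.5,193,135.]);a=np.radians(-63)
u=np.array([np.cos(a),np.sin(a),0]);v=np.array([-u[1],u[0],0])
for img,cc,x0,y0 in((B,c,140,170),(E_,t,137,125)):
    P=[q+[33*np.cos(k),33*np.sin(k),12] for k in np.linspace(0,6.28,50)]+[q+x*u+y*v+[0,0,60] for x in np.linspace(-33,33,12) for y in(-7,7)]
    for p in proj(cc,P): cv2.circle(img,(int((p[0]-x0+.5)*5),int((p[1]-y0+.5)*5)),1,(0,0,255),-1)
cv2.imwrite('pics/v8.png',np.hstack([B,E_]))
E
```

```text
time_s: 11.3
eef_pos: [390.0, -43.3, 273.0]
ee_rot: [-0.244, 0.245, 0.663, -0.663]
force: [-0.7, 0.0, -1.2]
grip_width: 0.469
t 11.4 tcp [390.5 -41.8 272.7] handle-yaw 139.7 tilt 0.02 grip 40.26689853768444 F [ 0.1 -0.4  0.2] j [-0.41 -0.02  1.78  0.    1.38  1.87]
tool shift [  31.1   -7.2 -281.6] turn options [array([0.   , 2.438, 0.   ]), array([ 0.   , -0.704, -0.   ])]
```

View pics/v8.png

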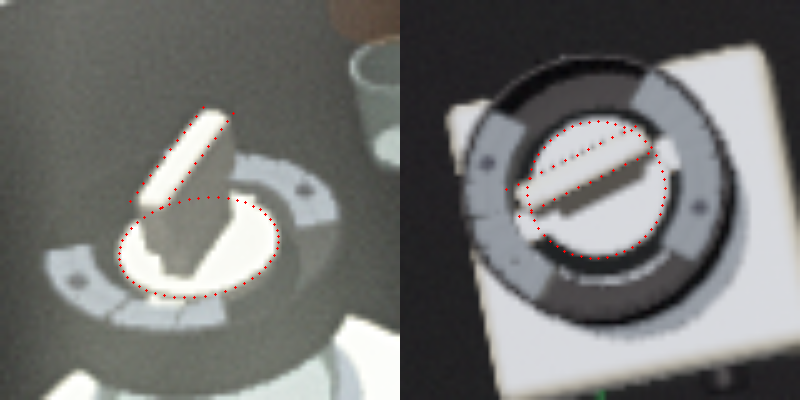

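View pics/t8.png

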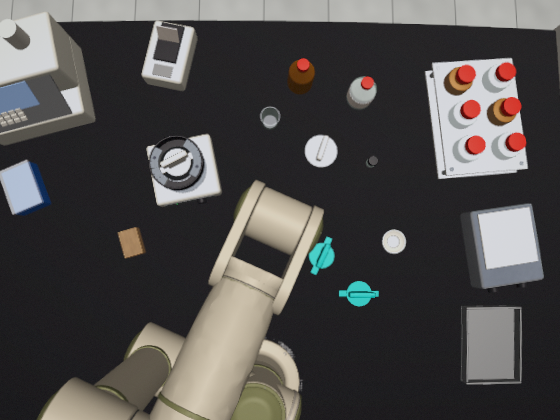

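All objects are in place and the cover is under both tabs. In the top view, though, the handle sits 1–3 px off my projection, so I'll triangulate the handle top to check level and height.

Run:
```python
from h import *
b=cv2.imread('pics/s8.png')[185:235,155:205];e=cv2.imread('pics/t8.png')[143:183,157:197]
cv2.imwrite('pics/v9.png',np.hstack([cv2.resize(b,(400,400),interpolation=cv2.INTER_CUBIC),cv2.resize(e,(400,400),interpolation=cv2.INTER_CUBIC)]))
```

```text
(no output)
```

View pics/v9.png

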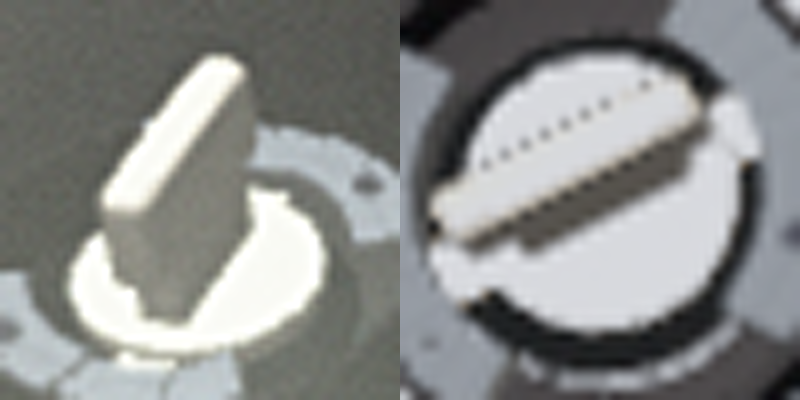

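Run:
```python
from h import *
s=load('s8');t=load('t8')
def tri(a,b):
    o1,d1=ray(s,*a);o2,d2=ray(t,*b);k=np.linalg.lstsq(np.c_[d1,-d2],o2-o1,rcond=None)[0]
    p,q=o1+d1*k[0],o2+d2*k[1];return (p+q)/2,np.linalg.norm(p-q)
L,e1=tri((169.5,210.75),(160.8,164.0));R,e2=tri((183.25,192.25),(186.0,152.0))
print('ends',L.round(1),e1,R.round(1),e2,'len',np.linalg.norm(L-R));d=R-L
print('yaw',np.degrees(np.arctan2(d[1],d[0])),'pitch deg',np.degrees(np.arcsin(d[2]/np.linalg.norm(d))),'mid',((L+R)/2).round(1))
print('disc top: centre@147',onz(t,157+60.2-40-.5,143+19-.5,147).round(1), 'side',onz(s,155+197/8-.5,185+268/8-.5,147).round(1))
print('handle mid top cam @195',onz(t,173.4,158,195).round(1),'side cam @195',onz(s,176.4,201.5,195).round(1))
```

```text
ends [537.7 219.3 190.7] 0.646495914861987 [566.5 162.1 191.5] 0.6917620474653984 len 64.10300798425835
yaw -63.33147037218066 pitch deg 0.6659055634099136 mid [552.1 190.7 191.1]
disc top: centre@147 [551.9 190.8 147. ] side [552.  191.8 147. ]
handle mid top cam @195 [551.4 189.9 195. ] side cam @195 [547.2 194.1 195. ]
```

```bash
python3 -c "
from h import *
print(ctrl.finish_job(), sense()['time_s'])"
```

```text
the job is handed in; nothing more can be done
the job is handed in; nothing more can be done
```

I closed the cell and handed the job in at about 11.4 s; no verdict was reported. I picked up the white two-lug cover by its handle and lowered it into the collar with its lugs mid-gap. Then I pressed it to the locked height and turned it clockwise until it hit the stop, where the torque rose from 0.1 to 1.3 N m. After that I let go and moved the arm clear.

**Last checks that agreed:**
- **Turn:** the cover's yaw is −63°, about 77° from the gaps' middle line, and both lugs are under the tabs.
- **Level and centred:** the handle's middle lies over the disc centre to about 1 mm. The handle tilts about 0.7° along its length. The centre is about 3 mm from the measured collar axis.
- **Bystanders:** the plain cover is where it started in the final top view. The small cover was hidden behind the arm in that view; I last saw it in place earlier, and the arm passed well above it afterwards.

**Check that disagreed:** triangulating the handle top from the two cameras gave 191 mm, against 195 mm expected for the locked height. The arm's own position put the underside at about 134 mm against the nominal 135 mm. I took the difference as camera and pixel-reading error and did not resolve it further.

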